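Fit the snap ring on a decorating turntable

ROBOT

A 6-joint arm with a two-finger parallel gripper is mounted at the origin on the work surface. World frame = base frame: x ahead of the robot, y to its left, z up, the work surface at z = 0. Lengths are in m, angles in rad, forces in N, time in s.
With the tool pointing down it reaches from about 0.35 to 0.975 m from the base axis. Payload 4.9 kg.
Tool frame: the origin (TCP) lies midway between the tips of the shut fingers; the grasp point (between the pads) lies 19 mm behind it; y points along the fingers, x is the direction in which the jaws open and shut, and the axes are right-handed (so a half turn about y gives the same grasp; the last joint's range is limited). The gripper opens to 85 mm and grips with 20 to 120 N. Pads are 22 mm wide; open, the fingers measure 114 mm over their backs; the gripper's body (76 mm by 85 mm) begins 54 mm behind the grasp point. The pads swing forward as they close: fully open they stand 13 mm farther back than shut.
Start: joints at [1.079, 0.053, 1.613, -0, 1.476, -0.119], TCP at [0.228, 0.582, 0.231] pointing down, gripper open.
Joint ranges: [-3.01, 3.01], [-1.01, 2.22], [0.06, 2.58], [-1.02, 4.17], [0.09, 2.62], [-3.14, 3.14]. Speed limits (rad/s): [2.57, 2.57, 3.14, 3.14, 3.14, 3.14].

INTERFACE

Orientations are given as a unit quaternion [x, y, z, w].
In Python, from plant import bot, inverse_kinematics, get_image, order gives the robot as it stands. Calls block until the motion is done:
- bot.move_ptp(position, orientation): joint-space move of the TCP to a pose.
- bot.movel(position, rotation=None, vel=0.15, max_force=None): straight line of the TCP; rotation=None keeps the orientation; vel is the mean speed in m/s. With max_force (N) it stops when the force on the tool has changed by that much, and returns True; else False.
- bot.move_j(angles): joint-space move.
- bot.grip(opening): finger opening in m; the grip force is fixed at half the most; returns when the fingers have stopped.
- bot.sleep(seconds).
- inverse_kinematics(position, orientation): joint angles nearest the present ones, or None.
- bot.observe(): the state.
- get_image(name): name is "side" or "top" or "wrist"; returns a dict with "image" (420x560x3 uint8, red, green, blue), "vfov" (degrees; the focal length in pixels is half the picture's height over the tangent of half this angle, whatever the lens; pixels are square), "cx", "cy" (the principal point, pixels), "pose" (4x4, takes a point from camera to world coordinates); the wrist camera has in their place "hand_eye" (4x4, takes a point from camera to tool coordinates, whose origin is the TCP and whose axes are the tool frame's). Camera axes: x right, y down, z forward; pixel columns grow to the right and rows downward; lengths in m; the calibration is good to about 2 mm. A picture is of the moment at which its call begins: read the wrist's pose just before it. There is no depth.
A pose or a line that the arm cannot do raises bot.MotionError and nothing moves.
- order.close_job(): hands the job in, once; it reports no verdict.
The state is a dict: "time_s": time; "joint_positions": joint angles; "joint_vel": joint speeds; "tau": joint torques, N m; "eef_pos": TCP position; "orientation": TCP orientation; "force": force on the tool from outside, world axes, zero at the start; "ft_torque": the same for the moment, N m; "gripper_width": finger opening in m.
Only numpy, scipy, OpenCV 4.12 (cv2) and the standard library are available. Lean on these libraries where they do the work, as an engineer would, in place of code of your own. Each camera call takes 0.05 s, during which the arm holds its last target.

TASK

Lock the bearing on the decorating turntable's stem with the snap ring from the green mat: take the circlip pliers out of the tool block by their handles, put their two pins into the ring's eyes and spread the ring just enough to clear the stem, without straining it. Lower it gently over the stem until you feel it bed flat on the spacer washer, then let it close into the groove. Draw the pliers off and stand them back in their pocket in the tool block, leaving everything else on the table where it is.

Things in the scene. Friction and masses are not known exactly. Their poses are not given: they have to be found in the camera images.
- turntable: Green base of a decorating turntable, wheel head off, fixed. Origin: centre of its underside, z up the stem's axis. Foot 176 mm across, 18 high; cone; steel bearing 80 mm across (z 45-61); spacer washer 72 mm across (top at z 64); stem groove dia 45.2 (z 64-69.5); land dia 50 (z 69.5-75.5, top edge chamfered 1.5); spigot dia 40 (up to z 91.5). The ring may go on at any angle.
- spacer_top (a point): Point on the stem's axis at the spacer washer's top face, where the ring's underside must lie; the groove begins here and is 5.5 mm high.
- mat: Green craft mat fixed to the table, 170 x 170 x 6 mm, origin at the centre of its underside. The snap ring lies flat on it.
- ring: Dark steel external snap ring, 4 mm thick, about 63 mm across, 40 g. Origin at the centre of its underside, z up. Its eyes are on its -x side, eye_a at +y, eye_b at -y of the gap; its two springy arms turn about x = +28.7 mm, y = 0 at its back. At 0.146 rad per arm its bore is a 51.4 mm circle about the origin; slack it is only 43 mm wide, too small for the land.
- ring_center (a point): The origin of the snap ring, centre of its underside.
- eye_a (a point): Centre of the hole in the ring's +y eye, at its upper face (4 mm above the underside). Through hole 6.4 mm across in an eye 11 mm across. Slack, the two hole centres are 15.3 mm apart at x = -28.7 mm of the ring's frame; at 0.146 rad per arm 32 mm apart at x = -26.9 mm; closed in the groove about 20 mm. Spring force at each eye: 1.2 N + 30 N per rad of arm turn.
- eye_b (a point): The same for the -y eye.
- ring_a (a joint): Turn of the ring's +y arm (rad): 0 slack; 0.12 is the least that passes the 50 mm land if perfectly centred, 0.15 to 0.18 gives easy clearance; closed in the groove it reads about 0.04; above 0.21 the ring is strained and spoilt. The fingers do not hold the ring, so this stays readable.
- ring_b (a joint): The same for the -y arm.
- tool_block: Wooden tool block fixed to the table, 100 x 84 x 72 mm, origin at the centre of its underside. In the middle of its top is the pliers' pocket, 16 mm along x, 30 mm along y, 64 mm deep. Two short tool handles and a stud stand fixed in its top at x = +40 mm, up to 30 mm above it.
- pocket (a point): Centre of the pocket's mouth, in the block's top face (z 72 mm).
- pliers: Small straight external circlip pliers, red handles, 145 g, standing tips down in the pocket, shoulders (42 mm across y) on the block's top. Origin at the rivet, 3 mm below the block's top; z up to the handles, y across them. The body is the +y half; the other half turns about the rivet. Handles bow outwards, widest 45 mm above the rivet (52 mm over both), 18 mm deep along x, ending at 66 mm.
- rivet (a point): The pliers' rivet, midway between the halves. Squeezing the handles spreads the tips: each half turns 1 rad per 45 mm of its handle's travel, each tip goes out 1.27 times it (52 mm over the handles: pins 11.6 mm apart; 49: 15.4; 45: 20.5; 31: 37). With the ring on, contacts give: fingers 32 mm apart spread it to 0.115 rad per arm, 28 mm to 0.163. A spring opens the handles, 12 to 16 N.
- tip_a (a point): End of the pin of the +y jaw, 57 mm below and 5.8 mm beside the rivet at rest. As the tips spread from 15 to 37 mm they swing up towards the rivet by 2.6 mm, so the tool must follow down (and up on closing) to keep the pins in the eyes. Pin 3 mm thick, 3.6 mm long, under a shoulder 6.4 mm wide that rests on the eye, so it does not reach below the ring. Jaws 8 mm thick along x.
- tip_b (a point): The same for the -y jaw.
- pliers_b (a joint): Angle between the pliers' halves (rad): 0 at rest, grows as the handles are squeezed (each half turns by half of it).
- wheel_head: Bystander, to be left alone: aluminium wheel head of the turntable, 224 mm across, lying with its hub up. Origin at the centre of its underside.
- mug: Bystander, to be left alone: white mug, 82 mm across, 88 mm high. Origin at the centre of its underside.
- plate: Bystander, to be left alone: white plate, 160 mm across. Origin at the centre of its underside.
- glaze_jar: Bystander, to be left alone: jar 60 mm across and 62 mm high with a red label. Origin at the centre of its underside.
- grease_tin: Bystander, to be left alone: tin 68 mm across, 45 mm high, yellow label. Origin at the centre of its underside.
- brush: Bystander, to be left alone: brush lying on the table.
- palette_knife: Bystander, to be left alone: palette knife lying on the table.
- sponge_bowl: Bystander, to be left alone: blue bowl 100 mm across, 45 mm high. Origin at the centre of its underside.

How it is judged:
On the way, in this order (a step that is already met when the one before it is completed fails the run):
1. the ring is spread by the pliers' pins in its eyes and lifted clear of the mat (value of joint each of ring_a, ring_b above 0.1 rad and contact force between pliers and ring above 1 N and z of ring_center in the frame of mat above 0.025 m), for 0.2 s.
2. the ring, still spread on the pliers, is down past the land and bedded on the spacer washer (1 N or more) (value of joint each of ring_a, ring_b above 0.09 rad and contact force between ring and turntable above 1 N and z of ring_center in the frame of spacer_top below 0.0016 m and horizontal distance between ring_center and spacer_top below 0.004 m), for 0.1 s.
3. the ring has closed into the groove (value of joint each of ring_a, ring_b below 0.07 rad and z of ring_center in the frame of spacer_top between -0.0015 and 0.0016 m and horizontal distance between ring_center and spacer_top below 0.0035 m and angle between ring's own z axis and vertical below 0.06 rad), for 0.2 s.
At the end, for the whole second after the job is handed in: Ring flat (3.5 deg) on the washer, underside within 1.5 mm, centre within 3.5 mm of the stem axis, both arms closed into the groove (under 0.07 rad); pliers upright (8 deg) and slack in the pocket, shoulders on the block, rivet within 8 mm of its centre; ring and pliers at rest (all of step 3 and horizontal distance between rivet and pocket below 0.008 m and z of rivet in the frame of pocket between -0.008 and 0.002 m and angle between pliers's own z axis and vertical below 0.15 rad and value of joint pliers_b below 0.08 rad and linear speed of each of pliers, ring below 0.02 m/s); the robot touches nothing.
It fails at once if the ring is strained: an arm is spread beyond 0.21 rad (value of joint any of ring_a, ring_b above 0.21 rad).
It fails at once if the ring is pressed against the turntable with more than 25 N (contact force between ring and turntable above 25 N).
It fails at once if the pliers are pressed against the turntable with more than 15 N (contact force between pliers and turntable above 15 N).
It fails at once if a bystander is moved by more than 15 mm (distance of any of wheel_head, mug, plate, glaze_jar, grease_tin, brush, palette_knife, sponge_bowl from where it was at the start of the episode above 0.015 m).
It also fails if it takes over 72 s, if anything falls off the work surface, if the arm or the gripper's body presses on something with over 40 N, if the wrist force passes 120 N, or if a joint passes its speed limit or range.

## Working session

There is one attempt and no reset: what is moved stays moved. The work goes in short steps, each a Python script; the robot and the scene stay as the last script left them, time stands still between calls to the robot, and variables do not carry over. Pictures are saved under pics/ and viewed, and the job is handed in when it is done.

```bash
ls; mkdir -p pics
python3 - <<'E'
from plant import bot,get_image
import cv2,numpy as np
for n in ["side","top","wrist"]:
    d=get_image(n); cv2.imwrite(f"pics/{n}0.png",d["image"][:,:,::-1])
    print(n,d["vfov"],d["cx"],d["cy"],np.round(d.get("pose",d.get("hand_eye")),4).tolist())
print(bot.observe())
E
```

```text
pics
side 42.91337896166415 279.0238063466722 208.2850091314803 [[-0.9574, -0.2057, 0.2024, 0.2233], [-0.2885, 0.66, -0.6937, 1.1335], [0.0091, -0.7226, -0.6912, 1.2125], [0.0, 0.0, 0.0, 1.0]]
top 57.06036183554687 280.0792616041711 204.44924490178616 [[-0.021, -0.9978, 0.0633, 0.4717], [-0.9997, 0.0215, 0.0072, -0.0266], [-0.0086, -0.0631, -0.998, 1.3636], [0.0, 0.0, 0.0, 1.0]]
wrist 70.62990734797854 277.6989300142136 214.22621954956557 [[1.0, -0.0013, 0.0011, 0.0002], [-0.0014, -0.269, 0.9631, -0.1424], [-0.0009, -0.9631, -0.269, 0.0673], [0.0, 0.0, 0.0, 1.0]]
{'time_s': 0.15, 'joint_positions': array([ 1.07898314e+00,  5.32121370e-02,  1.61396902e+00, -2.22995673e-06,
        1.47598479e+00, -1.19034663e-01]), 'joint_vel': array([-0.00162538, -0.00361604, -0.00512157,  0.00122678,  0.00160638,
        0.00149112]), 'tau': array([ 7.04569411e-04, -3.94250858e+01, -3.70717192e+01, -7.91555954e-05,
        4.74691929e-03,  1.44289641e-05]), 'eef_pos': array([0.22742093, 0.58164217, 0.23034686]), 'orientation': array([ 0.58425315,  0.39819083, -0.39917689, -0.58373806]), 'force': array([0.25693518, 0.30813265, 0.25734716]), 'ft_torque': array([0.0029936 , 0.00432272, 0.05048689]), 'gripper_width': 0.08550050244875645}
```

View pics/side0.png

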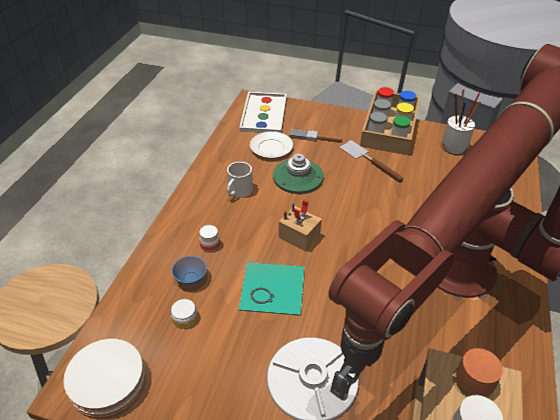

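View pics/top0.png

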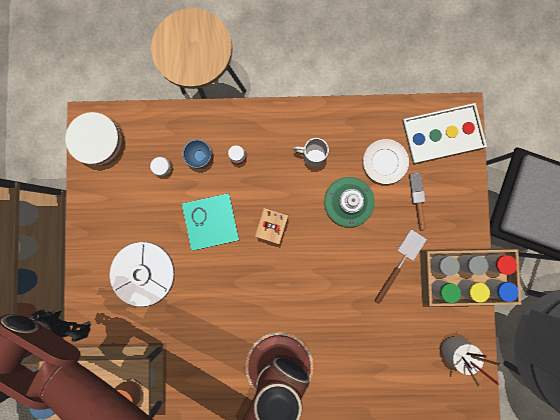

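View pics/wrist0.png

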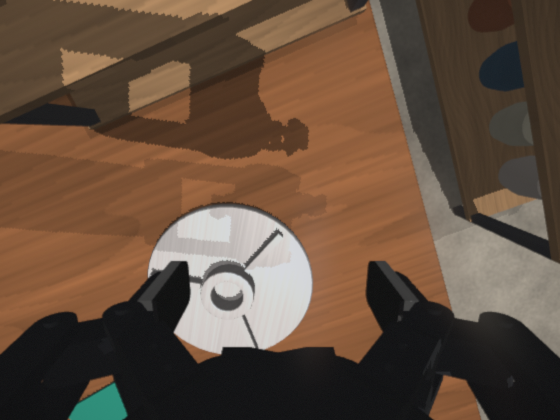

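```bash
cat > h.py <<'E'
from plant import bot,get_image,inverse_kinematics,order
import cv2,numpy as np
from scipy.spatial.transform import Rotation as R
def grab(name,fn=None):
    o=bot.observe() if name=="wrist" else None
    d=get_image(name)
    if o is not None:
        T=np.eye(4);T[:3,:3]=R.from_quat(o["orientation"]).as_matrix();T[:3,3]=o["eef_pos"]
        d["pose"]=T@d["hand_eye"]
    d["f"]=210/np.tan(np.radians(d["vfov"])/2)
    if fn: cv2.imwrite("pics/"+fn+".png",d["image"][:,:,::-1])
    return d
def cast(d,uv,z):
    P=np.array(d["pose"]);uv=np.atleast_2d(uv).astype(float)
    r=np.c_[(uv[:,0]-d["cx"])/d["f"],(uv[:,1]-d["cy"])/d["f"],np.ones(len(uv))]@P[:3,:3].T
    s=(z-P[2,3])/r[:,2]
    return P[:3,3]+r*s[:,None]
def proj(d,X):
    P=np.linalg.inv(d["pose"]);X=np.atleast_2d(X)@P[:3,:3].T+P[:3,3]
    return X[:,:2]/X[:,2:]*d["f"]+[d["cx"],d["cy"]]
def down(a):  # tool y down, tool x at angle a in the plane
    x=np.array([np.cos(a),np.sin(a),0]);y=np.array([0,0,-1.]);z=np.cross(x,y)
    return R.from_matrix(np.c_[x,y,z]).as_quat()
E
python3 - <<'E'
from h import *
d=grab("top")
for n,uv,z in [("mat",(210,221),.006),("ring",(199,216),.008),("block",(271,226),.072),("turn",(351,201),.09)]:
    print(n,cast(d,uv,z).round(4))
o=bot.observe();M=R.from_quat(o["orientation"]).as_matrix();print(M.round(3))
im=d["image"][150:260,170:390,::-1];cv2.imwrite("pics/topz.png",cv2.resize(im,None,fx=3.6,fy=3.6,interpolation=cv2.INTER_CUBIC))
s=grab("side")["image"][180:320,230:350,::-1];cv2.imwrite("pics/sidez.png",cv2.resize(s,None,fx=4.2,fy=4.2,interpolation=cv2.INTER_CUBIC))
for a in np.arange(0,6.28,.39):
    print(round(a,2),[None if (q:=inverse_kinematics(p,down(a))) is None else q.round(2) for p in ([.45,.02,.25],)])
E
```

```text
mat [[0.5048 0.2309 0.006 ]]
ring [[0.5231 0.2691 0.008 ]]
block [[0.4822 0.0146 0.072 ]]
turn [[ 0.5588 -0.2516  0.09  ]]
[[ 0.364 -0.001 -0.931]
 [ 0.931 -0.001  0.364]
 [-0.001 -1.     0.   ]]
0.0 [array([-0.12, -0.4 ,  1.98, -0.  ,  1.56, -0.12])]
0.39 [array([-0.12, -0.4 ,  1.98, -0.  ,  1.56, -0.51])]
0.78 [array([-0.12, -0.4 ,  1.98, -0.  ,  1.56, -0.9 ])]
1.17 [array([-0.12, -0.4 ,  1.98, -0.  ,  1.56, -1.29])]
1.56 [array([-0.12, -0.4 ,  1.98, -0.  ,  1.56, -1.68])]
1.95 [array([-0.12, -0.4 ,  1.98, -0.  ,  1.56, -2.07])]
2.34 [array([-0.12, -0.4 ,  1.98, -0.  ,  1.56, -2.46])]
2.73 [array([-0.12, -0.4 ,  1.98, -0.  ,  1.56, -2.85])]
3.12 [array([-0.12, -0.4 ,  1.98,  0.  ,  1.56,  3.04])]
3.51 [array([-0.12, -0.4 ,  1.98, -0.  ,  1.56,  2.65])]
3.9 [array([-0.12, -0.4 ,  1.98, -0.  ,  1.56,  2.26])]
4.29 [array([-0.12, -0.4 ,  1.98, -0.  ,  1.56,  1.87])]
4.68 [array([-0.12, -0.4 ,  1.98, -0.  ,  1.56,  1.48])]
5.07 [array([-0.12, -0.4 ,  1.98,  0.  ,  1.56,  1.09])]
5.46 [array([-0.12, -0.4 ,  1.98, -0.  ,  1.56,  0.7 ])]
5.85 [array([-0.12, -0.4 ,  1.98, -0.  ,  1.56,  0.31])]
6.24 [array([-0.12, -0.4 ,  1.98, -0.  ,  1.56, -0.08])]
```

View pics/topz.png

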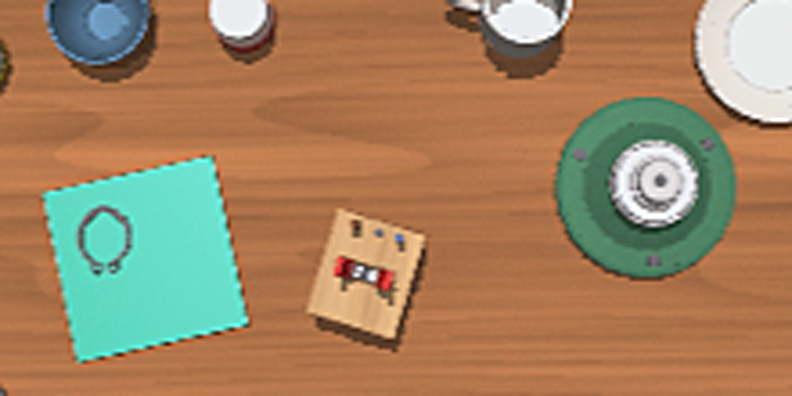

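View pics/sidez.png

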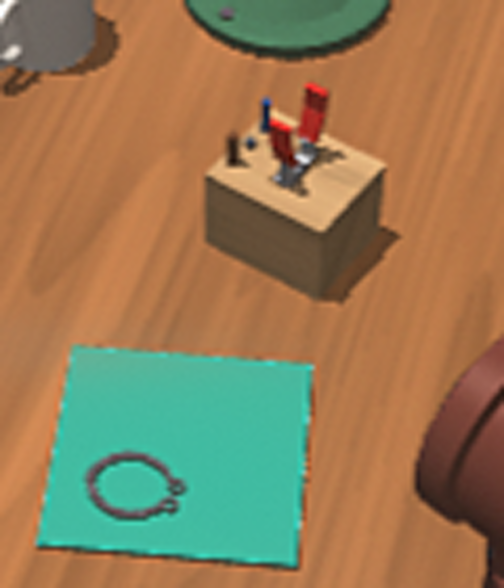

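Run:
```python
from h import *
for n,p,a in [("ring",[.50,.262,.19],1.57),("block",[.465,.015,.27],1.33),("turn",[.545,-.252,.27],1.33)]:
    bot.move_ptp(p,down(a)); 
    d=grab("wrist","w_"+n); np.save("pics/w_%s.npy"%n,d,allow_pickle=True)
    o=bot.observe();print(n,o["time_s"],o["eef_pos"].round(4))
```

```text
ring 1.8583 [0.4997 0.2628 0.1902]
block 2.9333 [0.465  0.016  0.2693]
turn 4.0583 [ 0.5453 -0.2504  0.2702]
```

View pics/w_ring.png

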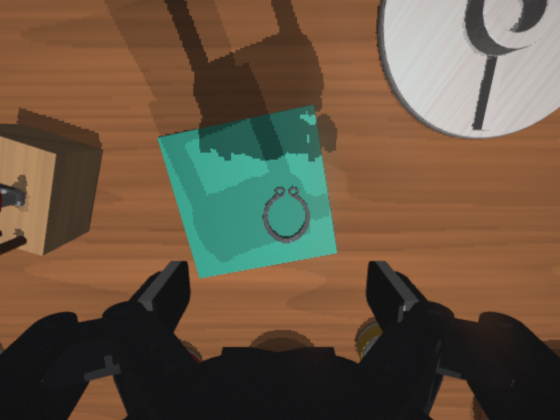

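View pics/w_block.png

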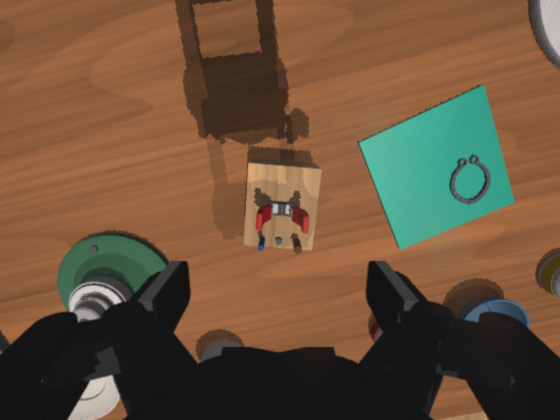

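View pics/w_turn.png

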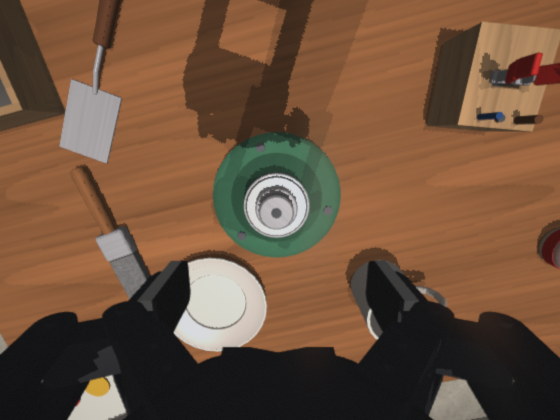

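```bash
cat > seg.py <<'E'
from h import *
def circfit(P):
    A=np.c_[2*P[:,:2],np.ones(len(P))];b=(P[:,:2]**2).sum(1)
    s=np.linalg.lstsq(A,b,rcond=None)[0];r=np.sqrt(s[2]+s[0]**2+s[1]**2);return s[:2],r
def ld(n): return np.load("pics/w_%s.npy"%n,allow_pickle=True).item()
E
python3 - <<'E'
from seg import *
# turntable
d=ld("turn");hsv=cv2.cvtColor(d["image"],cv2.COLOR_RGB2HSV)
m=((hsv[...,0]>55)&(hsv[...,0]<95)&(hsv[...,1]>80)).astype(np.uint8)
m[:, :190]=0;m[:,360:]=0
n,l,s,c=cv2.connectedComponentsWithStats(m);k=1+s[1:,4].argmax();m=(l==k).astype(np.uint8)
ct=max(cv2.findContours(m,cv2.RETR_EXTERNAL,cv2.CHAIN_APPROX_NONE)[0],key=cv2.contourArea)
h=cv2.convexHull(ct)[:,0]
for z in (.018,.009): print("turn",circfit(cast(d,h,z)))
for nm,z,lo in [("spig",.0915,0)]:
    print(cast(d,(276,213),z))
# ring
d=ld("ring");hsv=cv2.cvtColor(d["image"],cv2.COLOR_RGB2HSV)
x0,y0,x1,y1=250,178,325,250
sub=hsv[y0:y1,x0:x1];m=(sub[...,1]<110).astype(np.uint8)
cv2.imwrite("pics/ringmask.png",cv2.resize(np.hstack([d["image"][y0:y1,x0:x1,::-1],cv2.merge([m*255]*3)]),None,fx=5,fy=5,interpolation=0))
d=ld("block");cv2.imwrite("pics/blockz.png",cv2.resize(d["image"][145:265,225:345,::-1],None,fx=5,fy=5,interpolation=cv2.INTER_CUBIC))
E
```

```text
turn (array([ 0.56343496, -0.25847994]), np.float64(0.0838805722696909))
turn (array([ 0.56534131, -0.25902204]), np.float64(0.08579509660868706))
[[ 0.56521461 -0.25693916  0.0915    ]]
```

View pics/ringmask.png

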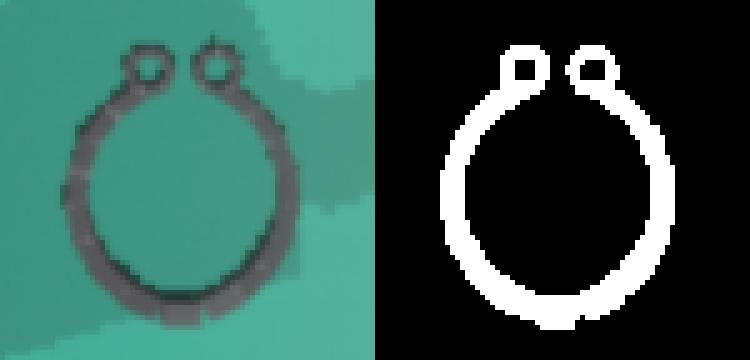

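View pics/blockz.png

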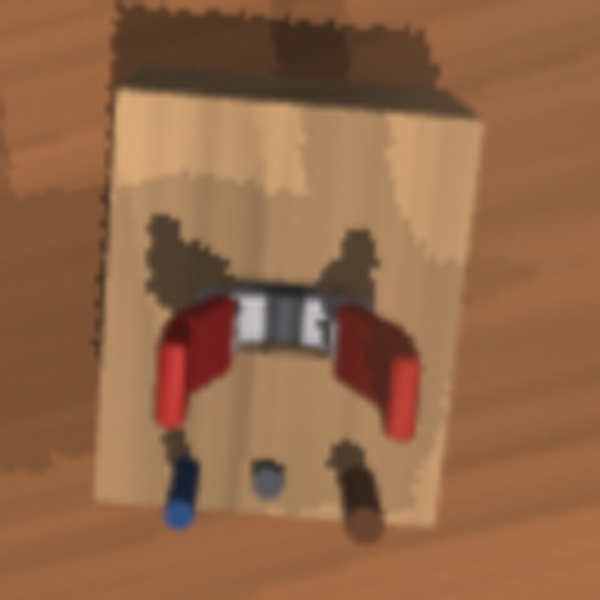

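Run:
```python
from seg import *
d=ld("block");g=lambda P:np.array(P)/5+[225,145]-.4
C=cast(d,g([(118,88),(483,123),(437,525),(96,500)]),.072)
print(C.round(4),C.mean(0),np.linalg.norm(np.diff(C,axis=0),axis=1))
H=cast(d,g([(171,385),(402,397)]),.135);print(H.round(4),H.mean(0),np.linalg.norm(H[1]-H[0]),np.arctan2(*(H[1]-H[0])[[1,0]]))
J=cast(d,g([(283,318)]),.072);print("silver",J)
S=cast(d,g([(203,295),(370,295)]),.072);print("shoulders",S,np.linalg.norm(S[1]-S[0]))
d=ld("ring");x0,y0=250,178
hsv=cv2.cvtColor(d["image"],cv2.COLOR_RGB2HSV)
E=cast(d,np.array([(148,68),(216,68)])/5+[x0,y0]-.4,.010);print("eyes",E.round(4),np.linalg.norm(E[1]-E[0]),np.arctan2(*(E[1]-E[0])[[1,0]]))
m=(hsv[y0:250,x0:325,1]<110);v,u=np.nonzero(m);P=cast(d,np.c_[u+x0,v+y0],.008)
print("ring extents",P.min(0),P.max(0),np.ptp(P,axis=0))
```

```text
[[ 0.4244 -0.0082  0.072 ]
 [ 0.452   0.0707  0.072 ]
 [ 0.546   0.04    0.072 ]
 [ 0.5196 -0.0398  0.072 ]] [0.48550419 0.01569536 0.072     ] [0.083563   0.09892986 0.08406353]
[[ 0.4777 -0.0059  0.135 ]
 [ 0.4909  0.0374  0.135 ]] [0.48433464 0.01577462 0.135     ] 0.0452621450916793 1.2753607665753097
silver [[0.4857735  0.01553731 0.072     ]]
shoulders [[ 0.47582989 -0.00146271  0.072     ]
 [ 0.48522926  0.03677764  0.072     ]] 0.03937857392787798
eyes [[0.4964 0.2647 0.01  ]
 [0.4965 0.2797 0.01  ]] 0.015043396699058983 1.5695967007101335
ring extents [0.49210022 0.24614023 0.008     ] [0.55839165 0.29882138 0.008     ] [0.06629143 0.05268116 0.        ]
```

```bash
python3 - <<'E'
from seg import *
q=down(1.252);p=np.array([.4853,.0157])
bot.move_ptp([*p,.20],q)
print(bot.movel([*p,.090],vel=.12,max_force=8))
bot.grip(.060);grab("wrist","g1")
print(bot.observe()["gripper_width"])
bot.grip(.049);d=grab("wrist","g2")
grab("side","g2s")
o=bot.observe();print(o["time_s"],o["gripper_width"],o["eef_pos"],o["force"])
E
python3 -c "
import cv2,numpy as np
a=cv2.imread('pics/g1.png')[150:420,130:430];b=cv2.imread('pics/g2.png')[150:420,130:430]
cv2.imwrite('pics/g12.png',cv2.resize(np.hstack([a,b]),None,fx=1.33,fy=1.33))
cv2.imwrite('pics/g2sz.png',cv2.resize(cv2.imread('pics/g2s.png')[130:270,230:390],None,fx=4,fy=4))"
```

```text
False
0.059938372376913567
7.0083 0.04918111674439583 [0.48561836 0.01551063 0.09059675] [-0.92043863 -1.61198153  4.53721832]
```

View pics/g12.png

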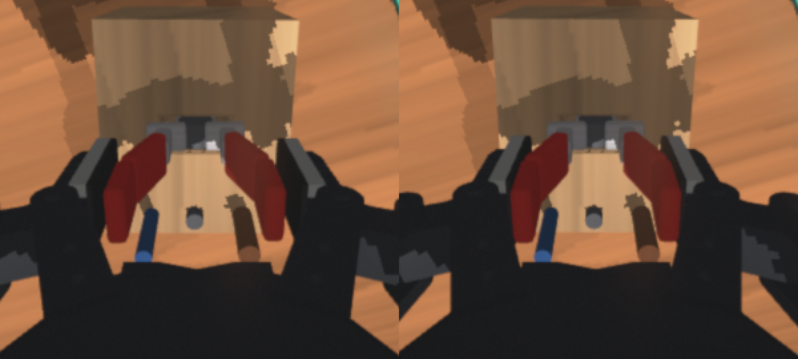

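View pics/g2sz.png

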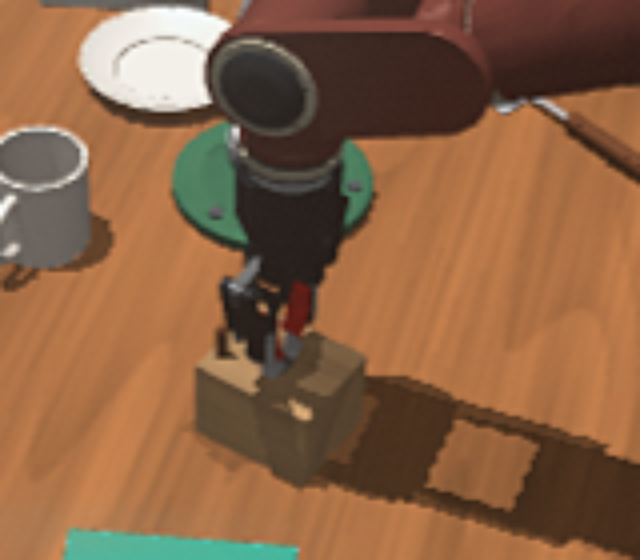

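Run:
```python
from seg import *
o=bot.observe();p=o["eef_pos"]
bot.movel([.4853,.0157,.215],vel=.12)
d=grab("wrist","l1")
o=bot.observe();print(o["time_s"],o["gripper_width"],o["eef_pos"],o["force"])
bot.move_ptp([.4965,.2722,.16],down(1.57))
bot.sleep(.3)
d=grab("wrist","l2");np.save("pics/w_l2.npy",d,allow_pickle=True)
o=bot.observe();print(o["time_s"],o["gripper_width"],o["eef_pos"],o["force"])
```

```text
8.25 0.049239272848775696 [0.48464877 0.01576871 0.21368571] [ 0.77618862  0.71528015 -1.31849151]
9.625 0.049305585184112516 [0.49689856 0.27149489 0.16035313] [-0.58821484 -0.25306866 -0.80913534]
```

View pics/l2.png

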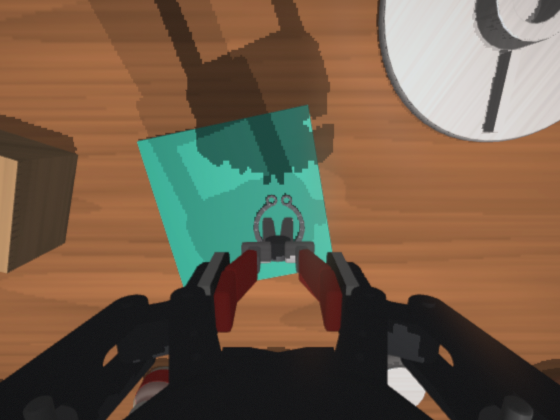

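Run:
```python
from seg import *
d=ld("l2");im=d["image"][185:275,230:330,::-1]
cv2.imwrite("pics/l2z.png",cv2.resize(im,None,fx=6,fy=6,interpolation=cv2.INTER_CUBIC))
T=d["pose"]@np.linalg.inv(d["hand_eye"]);p=T[:3,3];print(p)
z=p[2]-.0216-.057
print(proj(d,[[p[0],p[1]-.0077,z],[p[0],p[1]+.0077,z]]),z)
```

```text
[0.49697931 0.27134724 0.1604418 ]
[[267.60302785 220.88134928]
 [287.37225725 220.81144375]] 0.08184180322447479
```

View pics/l2z.png

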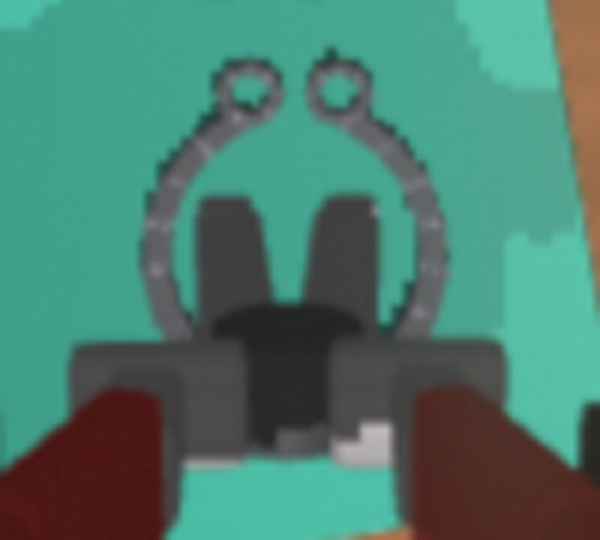

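Run:
```python
from seg import *
d=ld("l2")
p=(d["pose"]@np.linalg.inv(d["hand_eye"]))[:3,3]
g=lambda P:np.array(P)/6+[230,185]-.4
E=cast(d,g([(248,89),(339,89)]),.010);print("eyes",E,np.linalg.norm(E[1]-E[0]))
z=p[2]-.0216-.057+.0036
J=cast(d,g([(226,196),(350,196),(197,205),(380,205)]),z);print("jaw near edge",J-[*p[:2],0],"z",z)
Rv=cast(d,g([(75,343),(505,343)]),p[2]-.0216+.003);print("shoulders",Rv-[*p[:2],0],np.linalg.norm(Rv[1]-Rv[0]))
```

```text
eyes [[0.4962106  0.26474765 0.01      ]
 [0.49626602 0.28009108 0.01      ]] 0.015343525641579904
jaw near edge [[-0.00398315 -0.00779265  0.0854418 ]
 [-0.00392505  0.00799012  0.0854418 ]
 [-0.00280199 -0.01150406  0.0854418 ]
 [-0.00271598  0.01182147  0.0854418 ]] z 0.0854418032244748
shoulders [[-0.00570512 -0.02048905  0.1418418 ]
 [-0.00554824  0.02100366  0.1418418 ]] 0.04149301049444474
```

Run:
```python
from seg import *
q=down(1.57)
bot.movel([.4962,.2723,.0975],q,vel=.06)
for i in range(4):
    bot.sleep(.1);o=bot.observe();print(o["time_s"],o["eef_pos"].round(5),o["gripper_width"],o["force"].round(2))
d=grab("wrist","h1");np.save("pics/w_h1.npy",d,allow_pickle=True)
cv2.imwrite("pics/h1z.png",cv2.resize(d["image"][185:275,230:330,::-1],None,fx=6,fy=6,interpolation=cv2.INTER_CUBIC))
s=grab("side","h1s");u,v=proj(s,[.4962,.2724,.01])[0].astype(int)
cv2.imwrite("pics/h1sz.png",cv2.resize(s["image"][v-40:v+40,u-50:u+50,::-1],None,fx=6,fy=6,interpolation=cv2.INTER_CUBIC))
```

```text
10.9167 [0.49662 0.27248 0.09818] 0.04905960825062963 [-0.33  0.3  -0.29]
11.0167 [0.49646 0.27242 0.09799] 0.04921584361994721 [ 0.5   0.04 -0.78]
11.1167 [0.49635 0.27239 0.0978 ] 0.04917833933315616 [-0.57  0.12 -0.68]
11.2167 [0.49626 0.2723  0.09761] 0.04941019527167882 [-0.09 -0.03 -1.46]
```

View pics/h1z.png

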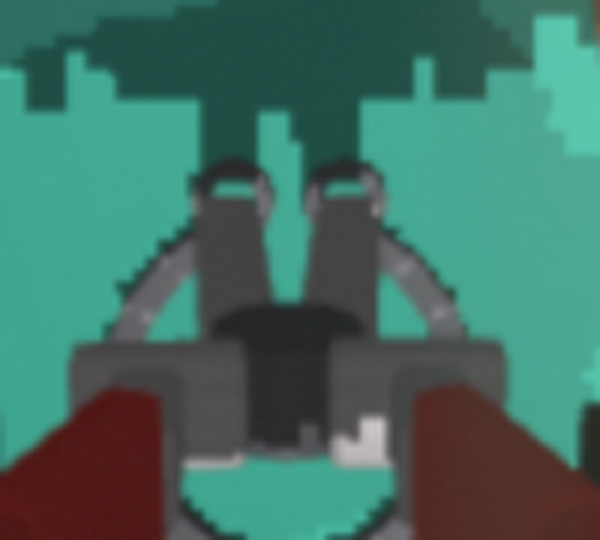

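View pics/h1sz.png

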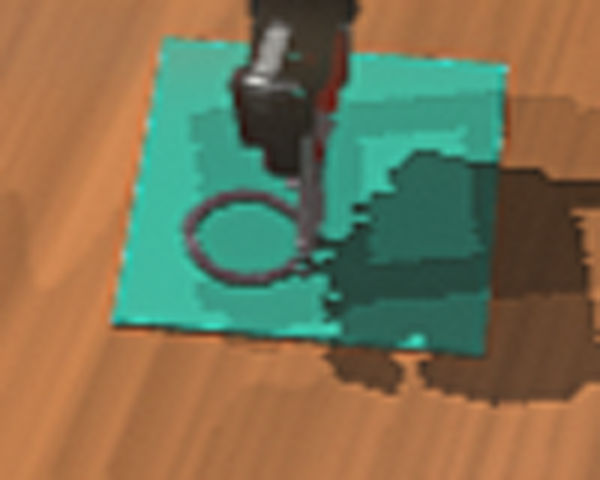

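Run:
```python
from seg import *
d=ld("h1")
p=(d["pose"]@np.linalg.inv(d["hand_eye"]))[:3,3];print(p)
g=lambda P:np.array(P)/6+[230,185]-.4
E=cast(d,g([(195,200),(273,200),(307,200),(385,200),(234,158),(346,158)]),.010)
print(E.round(4),E[:4].mean(0)[1],E[4:,0].mean()+.0055)
```

```text
[0.49626342 0.27229762 0.09761422]
[[0.4965 0.2598 0.01  ]
 [0.4965 0.2704 0.01  ]
 [0.4965 0.2749 0.01  ]
 [0.4965 0.2854 0.01  ]
 [0.4906 0.2652 0.01  ]
 [0.4907 0.2801 0.01  ]] 0.2726434504345678 0.49614847472470264
```

Run:
```python
from seg import *
print(bot.movel([.4962,.2725,.089],vel=.03))
bot.sleep(.2);o=bot.observe();print(o["eef_pos"],o["force"])
r=bot.movel([.4962,.2725,.0835],vel=.015,max_force=3);print(r)
for i in range(3):
    bot.sleep(.15);o=bot.observe();print(o["time_s"],o["eef_pos"].round(5),o["gripper_width"],o["force"].round(2))
d=grab("wrist","i1");np.save("pics/w_i1.npy",d,allow_pickle=True)
cv2.imwrite("pics/i1z.png",cv2.resize(d["image"][185:275,230:330,::-1],None,fx=6,fy=6,interpolation=cv2.INTER_CUBIC))
```

```text
False
[0.49627207 0.27255269 0.08911894] [-0.36542801  0.53399484 -1.69228898]
True
12.4333 [0.49647 0.2726  0.08526] 0.04905111630821907 [0.27 1.1  5.78]
12.5833 [0.49646 0.2726  0.08527] 0.04933901248693902 [ 0.74 -0.52  5.97]
12.7333 [0.49645 0.27263 0.08525] 0.048951701708090364 [0.23 0.25 5.78]
```

View pics/i1z.png

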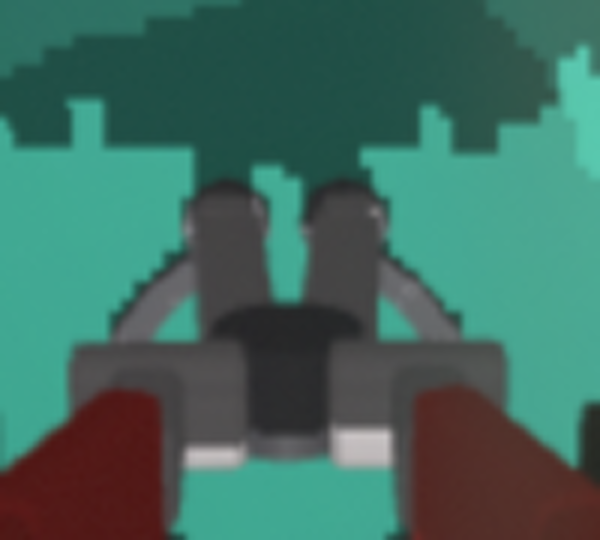

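Run:
```python
from seg import *
def st(t):
    f=[];
    for i in range(3): bot.sleep(.05);o=bot.observe();f.append(o["force"])
    print(t,round(o["time_s"],2),o["eef_pos"].round(5),round(o["gripper_width"],4),np.mean(f,0).round(2));return np.mean(f,0)[2],o
z=.0843
for w in (.045,.041,.037):
    bot.grip(w);f,o=st(w)
    if f>7: 
        bot.movel([.4962,.2725,o["eef_pos"][2]+.0005],vel=.02);st("up")
    if f<1:
        bot.movel([.4962,.2725,o["eef_pos"][2]-.002],vel=.02,max_force=3);st("dn")
d=grab("wrist","s1");np.save("pics/w_s1.npy",d,allow_pickle=True)
cv2.imwrite("pics/s1z.png",cv2.resize(d["image"][185:275,230:330,::-1],None,fx=6,fy=6,interpolation=cv2.INTER_CUBIC))
```

```text
0.045 13.16 [0.49714 0.27263 0.08638] 0.0452 [ 0.22 -1.23  9.58]
up 13.61 [0.49612 0.27248 0.0867 ] 0.0451 [0.59 0.58 1.49]
0.041 13.98 [0.49661 0.27215 0.08745] 0.0415 [-0.27 -1.83  5.02]
0.037 14.36 [0.4971  0.27175 0.08816] 0.0375 [-0.08 -3.65  7.83]
up 14.76 [0.49595 0.27248 0.08831] 0.0374 [ 0.4  -0.62  1.34]
```

View pics/s1z.png

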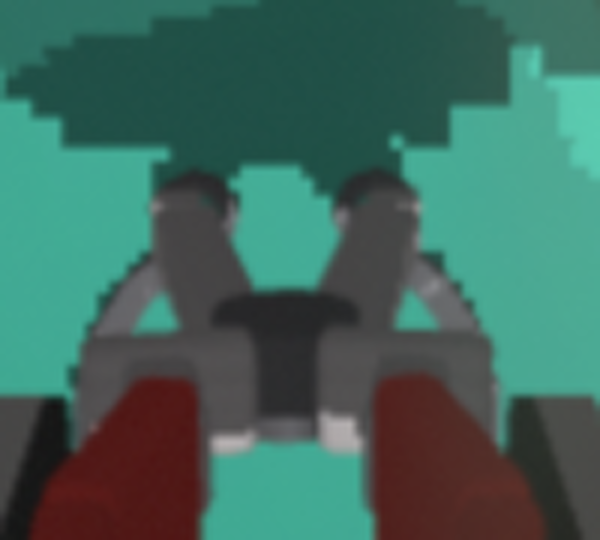

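Run:
```python
from seg import *
def st(t):
    f=[];
    for i in range(3): bot.sleep(.05);o=bot.observe();f.append(o["force"])
    print(t,round(o["time_s"],2),o["eef_pos"].round(5),round(o["gripper_width"],4),np.mean(f,0).round(2));return np.mean(f,0)[2],o
for w in (.0335,.0305,.0285):
    bot.grip(w);f,o=st(w)
    if f>4: 
        bot.movel([.4962,.2725,o["eef_pos"][2]+.0003],vel=.02);st("up")
    if f<0:
        bot.movel([.4962,.2725,o["eef_pos"][2]-.002],vel=.02,max_force=3);st("dn")
d=grab("wrist","s2");np.save("pics/w_s2.npy",d,allow_pickle=True)
cv2.imwrite("pics/s2z.png",cv2.resize(d["image"][185:275,230:330,::-1],None,fx=6,fy=6,interpolation=cv2.INTER_CUBIC))
```

```text
0.0335 15.18 [0.49623 0.27242 0.08873] 0.0338 [-0.25 -1.24  2.39]
0.0305 15.54 [0.49641 0.27232 0.08898] 0.0312 [ 0.03 -3.59  4.93]
up 15.94 [0.49602 0.27269 0.08903] 0.0307 [ 0.52 -1.02  1.58]
0.0285 16.31 [0.49612 0.27245 0.08917] 0.0286 [ 0.39 -1.12  1.89]
```

View pics/s2z.png

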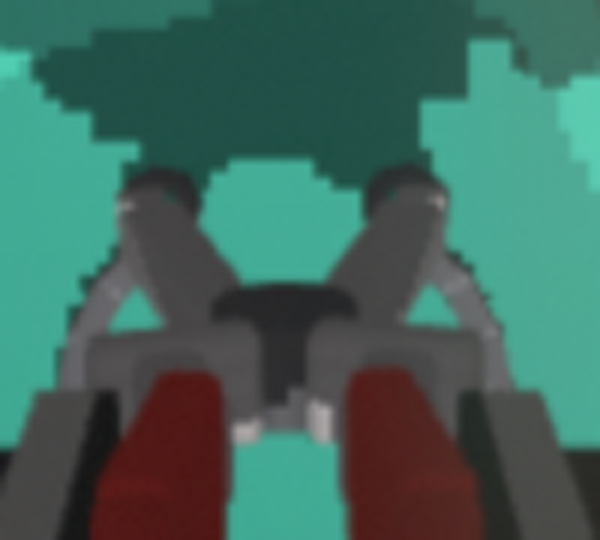

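Run:
```python
from seg import *
bot.movel([.4962,.2725,.11],vel=.03);bot.movel([.4962,.2725,.20],vel=.08)
bot.sleep(.3);o=bot.observe();print(o["time_s"],o["eef_pos"].round(5),o["gripper_width"],o["force"])
d=grab("wrist","u1");np.save("pics/w_u1.npy",d,allow_pickle=True)
cv2.imwrite("pics/u1z.png",cv2.resize(d["image"][185:305,210:350,::-1],None,fx=5,fy=5,interpolation=cv2.INTER_CUBIC))
s=grab("side","u1s");u,v=proj(s,[.51,.2724,.13])[0].astype(int);print(u,v)
cv2.imwrite("pics/u1sz.png",cv2.resize(s["image"][v-40:v+40,u-50:u+50,::-1],None,fx=7,fy=7,interpolation=cv2.INTER_CUBIC))
```

```text
18.775 [0.49604 0.27246 0.19964] 0.028675437516156286 [ 0.28647886 -0.05246972 -2.30610872]
265 267
```

View pics/u1z.png

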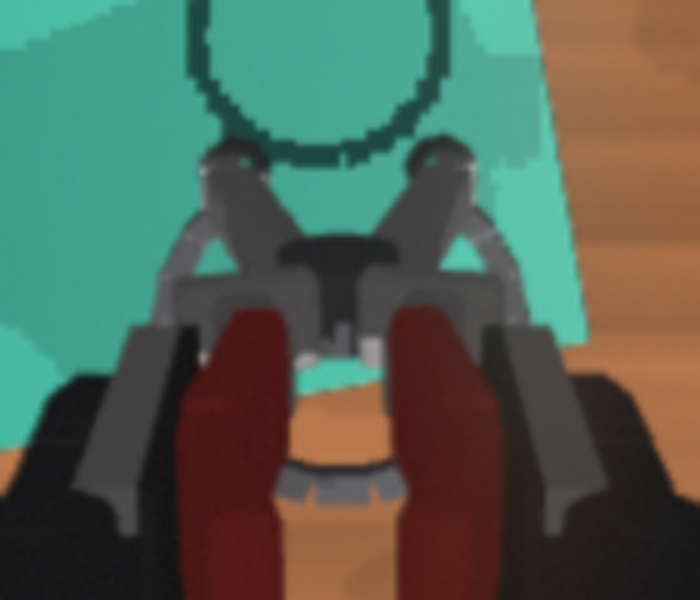

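View pics/u1sz.png

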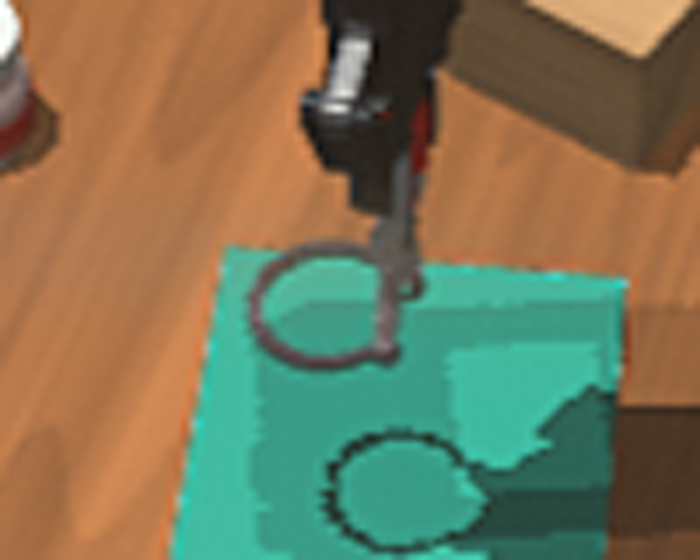

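Run:
```python
from seg import *
d=ld("u1");p=(d["pose"]@np.linalg.inv(d["hand_eye"]))[:3,3];zt=p[2]-.0792
g=lambda P:np.array(P)/5+[210,185]-.4
for n,P in [("back outer",(342,504)),("back top inner",(342,475)),("eyeL near",(236,138)),("eyeR near",(442,136)),("eyeL out",(202,165)),("eyeL in",(270,165)),("eyeR in",(407,165)),("eyeR out",(476,165)),("ringL",(157,330)),("ringR",(528,330))]:
    print(n,(cast(d,g([P]),zt)[0]-[*p[:2],0]).round(4))
```

```text
back outer [0.056  0.0002 0.1204]
back top inner [0.0507 0.0003 0.1204]
eyeL near [-0.0071 -0.0161  0.1204]
eyeR near [-0.0073  0.0158  0.1204]
eyeL out [-0.0027 -0.0215  0.1204]
eyeL in [-0.0027 -0.0109  0.1204]
eyeR in [-0.0027  0.0104  0.1204]
eyeR out [-0.0026  0.0212  0.1204]
ringL [ 0.0249 -0.0294  0.1204]
ringR [0.025  0.0302 0.1204]
```

Run:
```python
from seg import *
d=ld("turn");cv2.imwrite("pics/tz.png",cv2.resize(d["image"][160:255,230:325,::-1],None,fx=6.2,fy=6.2,interpolation=cv2.INTER_NEAREST))
```

```text
(no output)
```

View pics/tz.png

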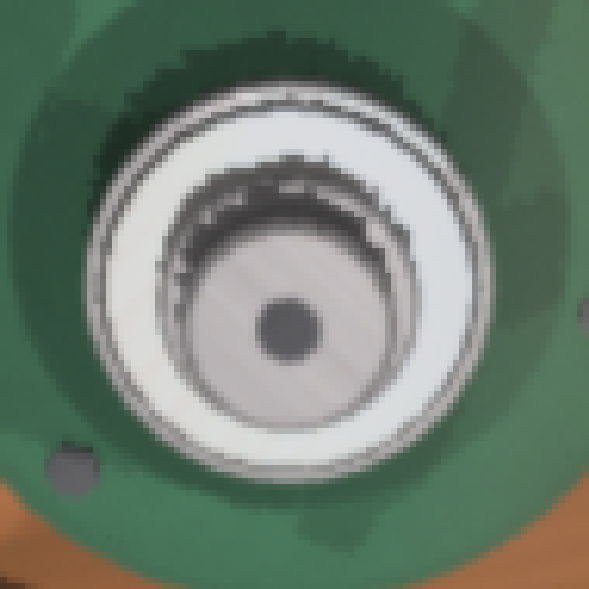

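Run:
```python
from seg import *
d=ld("turn");g=lambda P:np.array(P)/6.2+[230,160]-.42
print("hole",cast(d,g([(289,330)]),.0915).round(5))
for n,z,P in [("spig",.0915,[(187,325),(393,325),(290,430),(290,228)]),("washer",.064,[(104,280),(471,280),(290,464),(290,104)]),("bearing",.061,[(86,285),(494,285),(290,482),(290,83)])]:
    C=cast(d,g(P),z);print(n,C[:2,1].mean().round(5),C[:2].mean(0).round(5),"x:",C[2:].mean(0).round(5),np.linalg.norm(C[1]-C[0]).round(4),np.linalg.norm(C[3]-C[2]).round(4))
p=(d["pose"]@np.linalg.inv(d["hand_eye"]))[:3,3];print(p)
```

```text
hole [[ 0.56505 -0.25667  0.0915 ]]
spig -0.25627 [ 0.56418 -0.25627  0.0915 ] x: [ 0.56519 -0.25652  0.0915 ] 0.0373 0.0379
washer -0.25641 [ 0.56246 -0.25641  0.064  ] x: [ 0.56431 -0.25637  0.064  ] 0.0716 0.0724
bearing -0.25636 [ 0.56427 -0.25636  0.061  ] x: [ 0.56496 -0.25654  0.061  ] 0.0803 0.0809
[ 0.54519968 -0.25070774  0.26990905]
```

Run:
```python
from seg import *
bot.grip(.0279);print(bot.observe()["gripper_width"])
bot.movel([.50,.2725,.225],vel=.08)
bot.movel([.54,-.2567,.225],vel=.17)
bot.movel([.54,-.2567,.195],vel=.08)
bot.sleep(.4);o=bot.observe();print(o["time_s"],o["eef_pos"].round(5),o["gripper_width"],o["force"])
d=grab("wrist","v1");np.save("pics/w_v1.npy",d,allow_pickle=True)
cv2.imwrite("pics/v1z.png",cv2.resize(d["image"][185:305,210:350,::-1],None,fx=5,fy=5,interpolation=cv2.INTER_CUBIC))
s=grab("side","v1s");np.save("pics/w_v1s.npy",s,allow_pickle=True);u,v=proj(s,[.5648,-.2565,.1])[0].astype(int);print(u,v)
cv2.imwrite("pics/v1sz.png",cv2.resize(s["image"][v-40:v+40,u-50:u+50,::-1],None,fx=7,fy=7,interpolation=cv2.INTER_CUBIC))
```

```text
0.028481119231293747
23.7583 [ 0.54017 -0.25682  0.19544] 0.028118758124630487 [-0.86480553 -0.24305223 -1.66451248]
297 153
```

View pics/v1z.png

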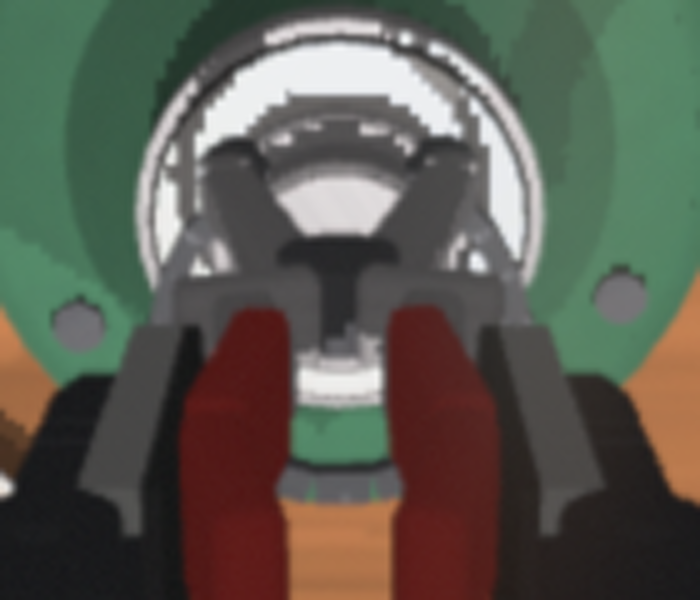

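View pics/v1sz.png

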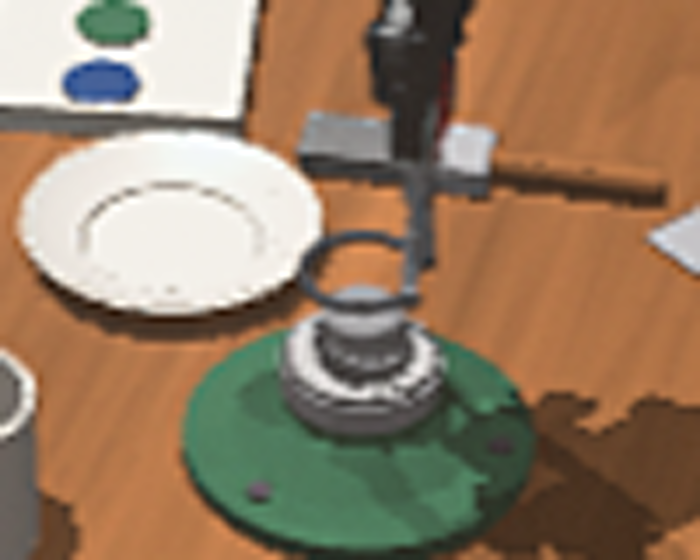

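Run:
```python
from seg import *
d=ld("v1");p=(d["pose"]@np.linalg.inv(d["hand_eye"]))[:3,3];zt=p[2]-.0792;print(p,zt)
g=lambda P:np.array(P)/5+[210,185]-.4
for n,P,z in [("bearL",(136,205),.061),("bearR",(544,205),.061),("bear near",(340,10),.061),("far edge",(340,408),.061),("spig near",(340,172),.0915),("eyeL near",(236,138),zt),("eyeR near",(445,137),zt),("eyeL out",(203,165),zt),("eyeR out",(478,165),zt),("ringL",(155,325),zt),("ringR",(528,325),zt),("back outer",(340,503),zt)]:
    print(n,cast(d,g([P]),z)[0].round(4))
s=ld("v1s")
# side view: ring ellipse extents and stem
c=proj(s,[[.5648,-.2565,.118],[.5648,-.2565,.0915],[.5648,-.2565,.0]]);print(c)
print((np.array(c)-[247,113])*7)
```

```text
[ 0.54016619 -0.25682403  0.19544358] 0.11624358357561763
bearL [ 0.5618 -0.2969  0.061 ]
bearR [ 0.5619 -0.2169  0.061 ]
bear near [ 0.5232 -0.2568  0.061 ]
far edge [ 0.6053 -0.257   0.061 ]
spig near [ 0.5461 -0.2568  0.0915]
eyeL near [ 0.5332 -0.2729  0.1162]
eyeR near [ 0.5331 -0.2405  0.1162]
eyeL out [ 0.5375 -0.2782  0.1162]
eyeR out [ 0.5376 -0.2353  0.1162]
ringL [ 0.5643 -0.2866  0.1162]
ringR [ 0.5644 -0.2267  0.1162]
back outer [ 0.5961 -0.2569  0.1162]
[[298.14187489 149.53512521]
 [297.87715359 155.78821793]
 [297.00295244 176.43809001]]
[[357.99312421 255.74587646]
 [356.14007514 299.51752553]
 [350.02066707 444.06663007]]
```

Run:
```python
from seg import *
def st(t):
    f=[];
    for i in range(3): bot.sleep(.05);o=bot.observe();f.append(o["force"])
    print(t,round(o["time_s"],2),o["eef_pos"].round(5),round(o["gripper_width"],4),np.mean(f,0).round(2))
X,Y=.540,-.2569
bot.movel([X,Y,.165],vel=.06);bot.sleep(.3);st("hover")
r=bot.movel([X,Y,.145],vel=.015,max_force=3.5);st(r)
d=grab("wrist","x1");np.save("pics/w_x1.npy",d,allow_pickle=True)
cv2.imwrite("pics/x1z.png",cv2.resize(d["image"][185:305,210:350,::-1],None,fx=5,fy=5,interpolation=cv2.INTER_CUBIC))
s=grab("side");u,v=297,158
cv2.imwrite("pics/x1sz.png",cv2.resize(s["image"][v-40:v+40,u-50:u+50,::-1],None,fx=7,fy=7,interpolation=cv2.INTER_CUBIC))
```

```text
hover 24.96 [ 0.54008 -0.25695  0.1652 ] 0.0281 [-0.11 -0.38 -2.05]
True 26.2 [ 0.53987 -0.25699  0.14702] 0.0284 [-0.26 -0.07  5.88]
```

View pics/x1z.png

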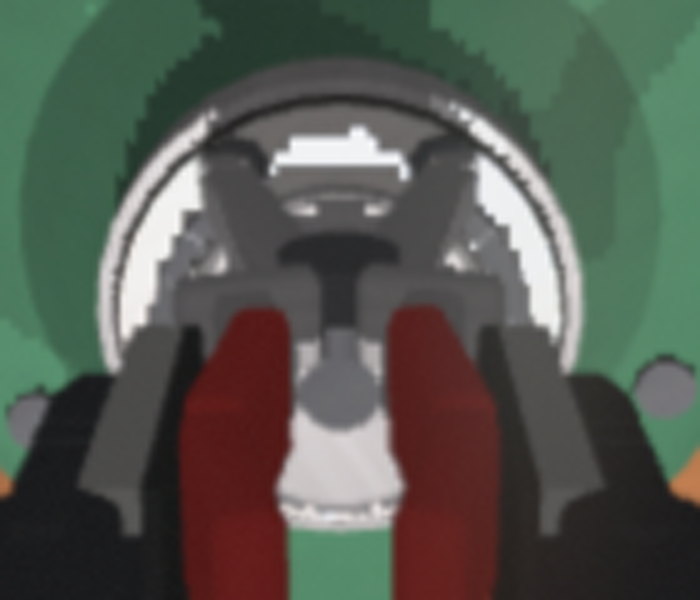

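View pics/x1sz.png

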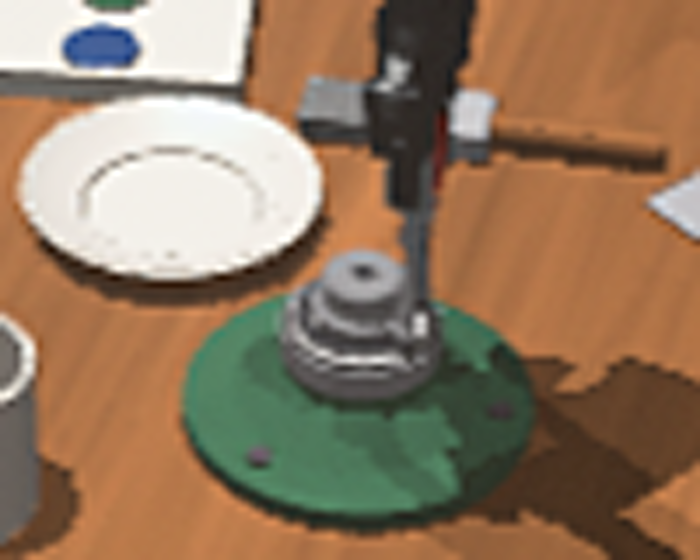

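Run:
```python
from seg import *
def st(t):
    f=[];
    for i in range(3): bot.sleep(.05);o=bot.observe();f.append(o["force"])
    print(t,round(o["time_s"],2),o["eef_pos"].round(5),round(o["gripper_width"],4),np.mean(f,0).round(2));return np.mean(f,0)[2],o
X,Y=.540,-.2569
f,o=st("start")
r=bot.movel([X,Y,o["eef_pos"][2]-.0008],vel=.01,max_force=3);st(("press",r))
for w,z in ((.032,.1468),(.036,.1463),(.040,.1456),(.0435,.1449),(.0455,.1444)):
    bot.grip(w);f,o=st(w)
    if f<3: r=bot.movel([X,Y,z-.0006],vel=.015,max_force=3);st(("dn",r))
d=grab("wrist","y1");np.save("pics/w_y1.npy",d,allow_pickle=True)
cv2.imwrite("pics/y1z.png",cv2.resize(d["image"][185:305,210:350,::-1],None,fx=5,fy=5,interpolation=cv2.INTER_CUBIC))
```

```text
start 26.45 [ 0.53986 -0.25695  0.147  ] 0.0285 [-0.66 -0.34  5.83]
('press', True) 26.81 [ 0.54016 -0.25703  0.14706] 0.0284 [-0.22  0.11  2.85]
0.032 27.18 [ 0.54007 -0.25694  0.14687] 0.032 [-0.09  0.33  3.53]
0.036 27.54 [ 0.53985 -0.25684  0.14647] 0.0358 [ 0.01 -0.56  2.14]
('dn', False) 27.94 [ 0.54034 -0.25699  0.14641] 0.0359 [-0.44  0.5   5.49]
0.04 28.31 [ 0.54002 -0.25705  0.14578] 0.0399 [-0.78 -0.45  3.56]
0.0435 28.68 [ 0.53973 -0.25679  0.1452 ] 0.0436 [-0.46 -0.9   0.75]
('dn', False) 29.07 [ 0.54035 -0.25701  0.14499] 0.0433 [-1.01  0.03  5.38]
0.0455 29.44 [ 0.54007 -0.257    0.1444 ] 0.0455 [-1.19 -0.41  3.64]
```

View pics/y1z.png

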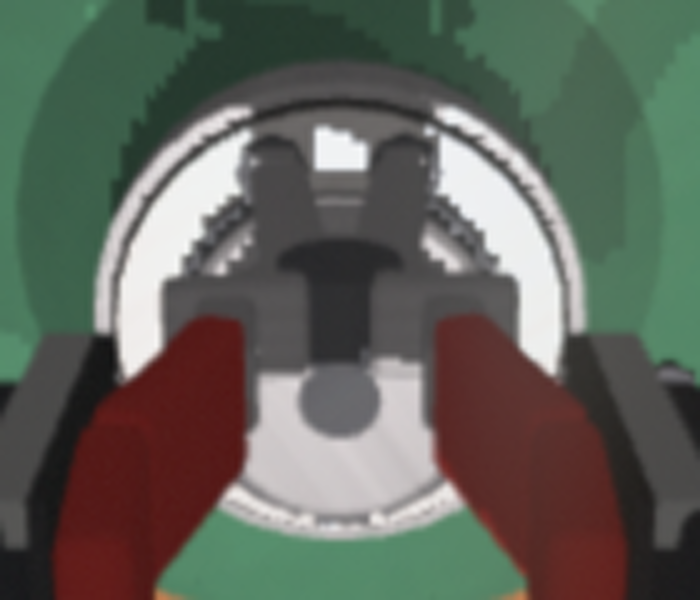

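Run:
```python
from seg import *
def st(t):
    f=[];
    for i in range(3): bot.sleep(.05);o=bot.observe();f.append(o["force"])
    print(t,round(o["time_s"],2),o["eef_pos"].round(5),round(o["gripper_width"],4),np.mean(f,0).round(2));return np.mean(f,0)[2],o
X,Y=.540,-.2569
for z in (.1455,.147,.1495,.154):
    bot.movel([X,Y,z],vel=.02);st(z)
d=grab("wrist","z1");np.save("pics/w_z1.npy",d,allow_pickle=True)
cv2.imwrite("pics/z1z.png",cv2.resize(d["image"][185:305,210:350,::-1],None,fx=5,fy=5,interpolation=cv2.INTER_CUBIC))
```

```text
0.1455 29.89 [ 0.53959 -0.25667  0.14472] 0.0452 [-0.97 -0.59 -0.74]
0.147 30.29 [ 0.53984 -0.25671  0.1467 ] 0.0457 [-0.69 -0.24 -2.02]
0.1495 30.72 [ 0.5401  -0.25692  0.14972] 0.0453 [-0.3  -0.16 -0.72]
0.154 31.24 [ 0.54001 -0.25688  0.15397] 0.0455 [-0.04 -0.02 -1.35]
```

View pics/z1z.png

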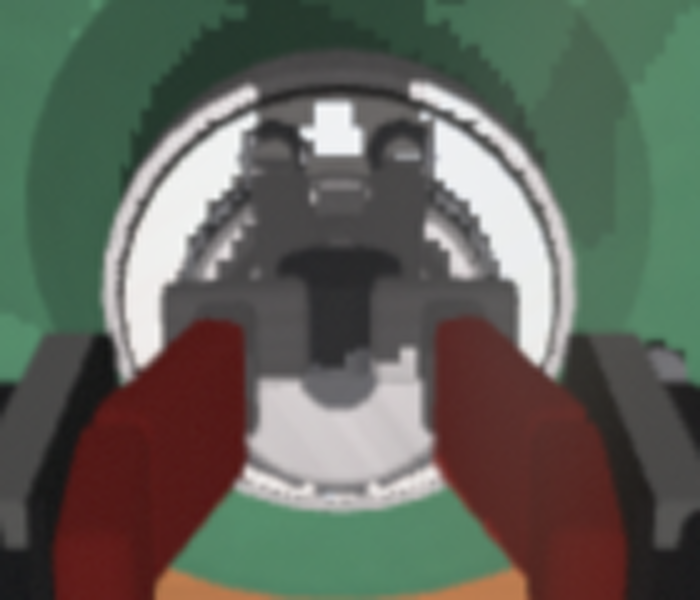

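Run:
```python
from seg import *
bot.movel([.54,-.2569,.235],vel=.1)
d=grab("wrist","ringend");np.save("pics/w_re.npy",d,allow_pickle=True)
bot.grip(.049)
bot.move_ptp([.4855,.0156,.235],down(1.252))
bot.movel([.4855,.0156,.172],vel=.08)
bot.sleep(.4);o=bot.observe();print(o["time_s"],o["eef_pos"].round(5),o["gripper_width"],o["force"])
d=grab("wrist","b1");np.save("pics/w_b1.npy",d,allow_pickle=True)
cv2.imwrite("pics/b1z.png",cv2.resize(d["image"][165:305,200:360,::-1],None,fx=4.5,fy=4.5,interpolation=cv2.INTER_CUBIC))
cv2.imwrite("pics/rez.png",cv2.resize(ld("re")["image"][120:250,200:360,::-1],None,fx=4.5,fy=4.5,interpolation=cv2.INTER_CUBIC))
```

```text
34.925 [0.48562 0.01558 0.17225] 0.0492137602843475 [ 0.14502984 -0.16576061 -1.59010334]
```

View pics/b1z.png

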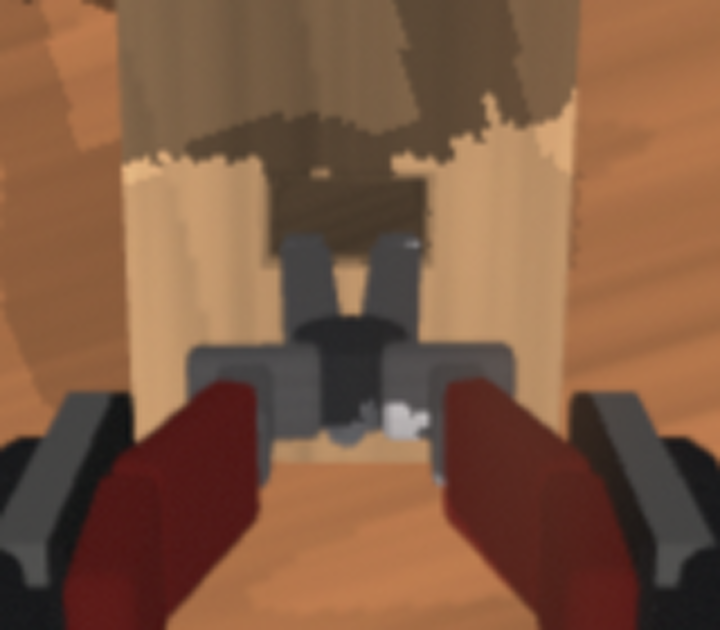

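View pics/rez.png

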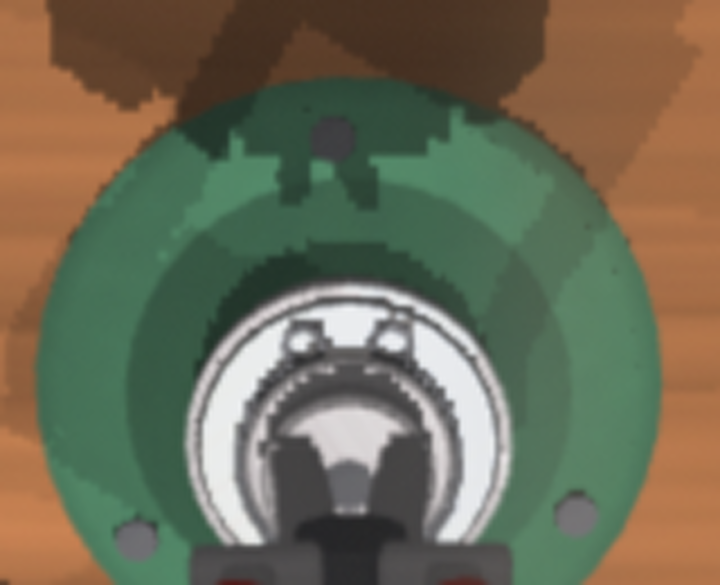

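Run:
```python
from seg import *
d=ld("b1");T=(d["pose"]@np.linalg.inv(d["hand_eye"]));p=T[:3,3];Ri=T[:3,:3].T
def rel(P,z): return (Ri@(cast(d,np.array([P])/4.5+[200,165]-.4,z)[0]-p)).round(4)
for n,P,z in [("pkL",(270,220),.072),("pkR",(428,220),.072),("pk near",(350,178),.072),("pk far",(350,259),.072),("blockL",(128,300),.072),("blockR",(573,300),.072),("block far",(350,462),.072),("jawL",(305,235),p[2]-.075),("jawR",(397,235),p[2]-.075),("shL",(190,350),p[2]-.0186),("shR",(514,350),p[2]-.0186)]: print(n,rel(P,z))
d=ld("re");E=cast(d,np.array([(305,340),(394,338)])/4.5+[200,120]-.4,.068);print(E.round(4),np.linalg.norm(E[1]-E[0]))
B=cast(d,np.array([(187,440),(512,440)])/4.5+[200,120]-.4,.061);print(B.round(4))
```

```text
pkL [-1.490e-02  1.002e-01  1.000e-04]
pkR [1.490e-02 1.003e-01 1.000e-04]
pk near [0.0002 0.1002 0.0083]
pk far [ 0.0002  0.1003 -0.0076]
blockL [-0.0424  0.1003 -0.0157]
blockR [ 0.043   0.1003 -0.0159]
block far [ 1.000e-04  1.003e-01 -4.980e-02]
jawL [-0.0075  0.075   0.0045]
jawR [0.0082 0.075  0.0045]
shL [-0.0204  0.0186  0.0054]
shR [0.0213 0.0186 0.0053]
[[ 0.5367 -0.2671  0.068 ]
 [ 0.5363 -0.2461  0.068 ]] 0.020987694782429064
[[ 0.5632 -0.2966  0.061 ]
 [ 0.5634 -0.2166  0.061 ]]
```

Run:
```python
from seg import *
def st(t):
    f=[];
    for i in range(3): bot.sleep(.05);o=bot.observe();f.append(o["force"])
    print(t,round(o["time_s"],2),o["eef_pos"].round(5),round(o["gripper_width"],4),np.mean(f,0).round(2))
q=[.4854,.0157]
r=bot.movel([*q,.097],vel=.05,max_force=5);st(r)
if not r:
    r=bot.movel([*q,.0885],vel=.015,max_force=4);st(r)
grab("wrist","p1")
```

```text
False 36.77 [0.48557 0.01568 0.09726] 0.0491 [-0.38  0.41 -1.96]
True 37.39 [0.48546 0.01562 0.09063] 0.0493 [-0.53 -0.18  5.1 ]
```

View pics/p1.png

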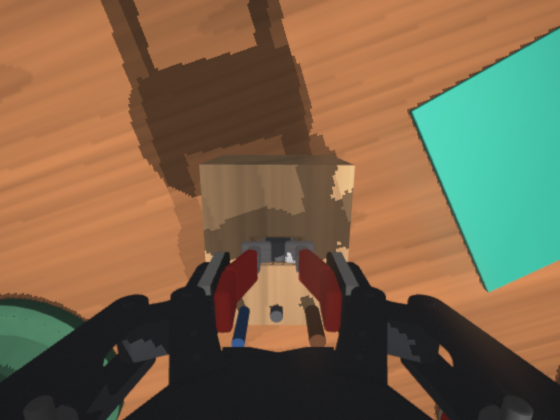

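Seated at z = 0.0906, the same height as when they were picked up. I'll release, retreat and check.

Run:
```python
from seg import *
bot.grip(.056);bot.grip(.084);bot.sleep(.2)
bot.movel([.4854,.0157,.20],vel=.1)
bot.move_ptp([.465,.015,.27],down(1.33));bot.sleep(.4)
d=grab("wrist","f1");np.save("pics/w_f1.npy",d,allow_pickle=True)
bot.move_ptp([.53,-.252,.25],down(1.57));bot.sleep(.4)
d2=grab("wrist","f2");np.save("pics/w_f2.npy",d2,allow_pickle=True)
a=cv2.resize(d["image"][145:265,225:345,::-1],None,fx=3.3,fy=3.3,interpolation=cv2.INTER_CUBIC)
b=cv2.resize(d2["image"][145:265,220:340,::-1],None,fx=3.3,fy=3.3,interpolation=cv2.INTER_CUBIC)
cv2.imwrite("pics/f12.png",np.hstack([a,b]));grab("top","ftop")
o=bot.observe();print(o["time_s"],o["force"])
```

```text
41.95 [-0.06087942 -0.04478937  1.16365459]
```

View pics/f12.png

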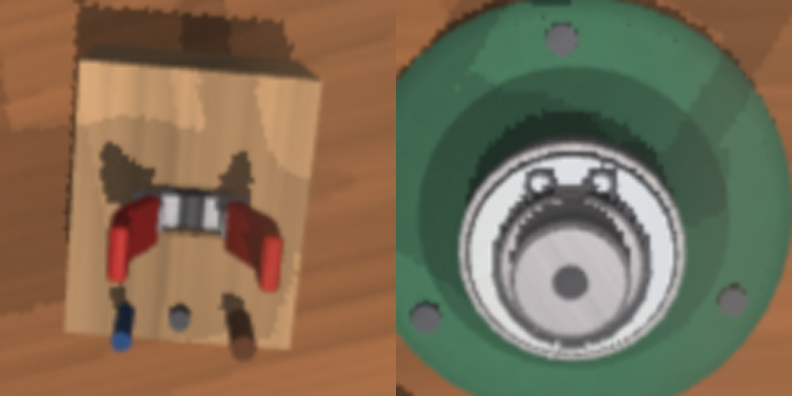

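View pics/ftop.png

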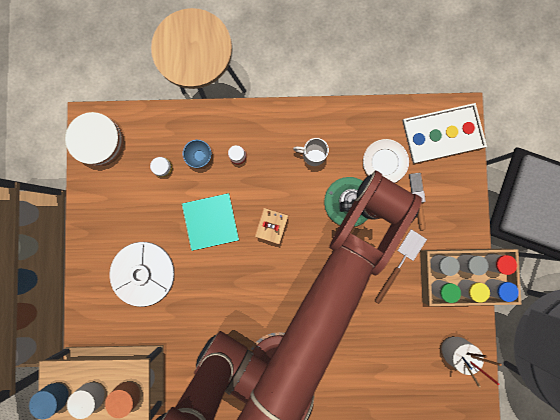

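Run:
```python
from seg import *
d=ld("f2");E=cast(d,np.array([(540-396,182),(603-396,181)])/3.3+[220,145]-.4,.068);print(E.round(4),np.linalg.norm(E[1]-E[0]))
d=ld("f1");H=cast(d,np.array([(118,255),(270,263)])/3.3+[225,145]-.4,.135);print(H.round(4),H.mean(0),np.linalg.norm(H[1]-H[0]))
order.close_job();print(bot.observe()["time_s"])
```

```text
[[ 0.5369 -0.2675  0.068 ]
 [ 0.5365 -0.246   0.068 ]] 0.021416547135703925
[[ 0.4777 -0.0052  0.135 ]
 [ 0.4908  0.0379  0.135 ]] [0.48425618 0.01637851 0.135     ] 0.04503574954032399
the job is handed in; nothing more can be done
the job is handed in; nothing more can be done
```

The snap ring is in the stem's groove and the pliers are back in their pocket. I handed the job in at about 42 s of the 72 s allowed; it returns no verdict.

**What I did:**
- **Picking up the ring:** I took the pliers by the handles and put both pins into the ring's eyes. Contact came at TCP z 85.2 mm (85 expected), so the pins were in the holes and not on top of them. I then spread the ring to about 0.15–0.16 rad per arm, going by the eye spacing and finger opening.
- **Fitting it:** I lowered the ring over the stem until it bedded on the washer at about 8 N. That was at TCP z 147.0 mm (147.2 expected). I then opened the pliers in small steps while following the pins down, and drew them straight off.
- **Putting the pliers back:** They seated at the same height they were picked up from, 90.6 mm.

**Last checks:**
- **Ring:** the eyes are 21–21.4 mm apart, a little over the stated 20 mm, which works out to about 0.05 rad against the 0.07 limit. From the eyes, the ring's centre is within about 1 mm of the stem axis. I did not measure flatness directly, because the back of the ring is hidden under the land. I take it as flat from the bedding height, the contact force and how the eyes look.
- **Pliers:** they are slack and within about 1 mm of their starting position.
- **Bystanders:** by eye, the last top picture shows them where they were at the start.
- **Disagreements:** the ring's centre came out 1–2 mm different when measured from its back edge and from its eyes while it hung on the pins. I put this down to about 2° of sag and used the eyes. An early fit of the turntable's foot circle came out about 2 mm off, so I used the spigot and bearing instead.

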